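# Unclip and uncover a camera parts tote

## Robot

A 6-joint arm with a two-finger parallel gripper is mounted at the origin on the work surface. World frame = base frame: x ahead of the robot, y to its left, z up, the work surface at z = 0. Lengths are in m, angles in degrees, forces in N, time in s.
With the tool pointing down it reaches from about 0.375 to 0.75 m from the base axis. Payload 9 kg.
Tool frame: the origin (TCP) lies where the fingers leave the gripper's body, on its centre line; the fingertips stand 73 mm ahead of it and the grasp point (between the pads) lies 54 mm ahead of it (robot.tip_reach is the distance from the TCP to the fingertips, in m); z points along the fingers, y is the line along which they close (so a half turn about z gives the same grasp; the last joint's range is limited). The gripper opens to 85 mm and grips with 20 to 120 N. Pads are 22 mm wide; open, the fingers measure 114 mm over their backs; the gripper's body (76 mm by 85 mm) begins 54 mm behind the grasp point. The pads swing forward as they close: fully open they stand 13 mm farther back than shut.
Start: joints at [-75.785, 5.964, 5.575, 89.605, 0, 77.527], TCP at [0.269, -0.536, 0.304] pointing down, gripper open.
Joint ranges: [-171.21, 171.21], [-48.23, 106.86], [-62.78, 66.21], [-105.2, 120.99], [-86.42, 89.51], [-180, 180]. Speed limits (degrees/s): [127.2, 127.2, 147.25, 180, 180, 180].

## Interface

Orientations are given as [roll, pitch, yaw] about the fixed x, y, z axes, in that order (R = Rz(yaw) Ry(pitch) Rx(roll)).
In Python, from plant import robot gives the robot as it stands. Calls block until the motion is done:
- robot.move_pose(position, orientation): joint-space move of the TCP to a pose.
- robot.line_to(position, vel=0.15, rotation=None, guard=None): straight line of the TCP; rotation=None keeps the orientation; vel is the mean speed in m/s. With guard (N) it stops when the force on the tool has changed by that much, and returns True; else False.
- robot.goto_joints(angles): joint-space move.
- robot.set_gripper(opening): finger opening in m; the grip force is fixed at half the most; returns when the fingers have stopped.
- robot.pause(seconds).
- robot.ik(position, orientation): joint angles nearest the present ones, or None.
- robot.observe(): the state.
- robot.grab_frame(name): name is "side" or "top"; returns the picture (400x640x3 uint8, blue, green, red); there is no depth.
- robot.get_calibration(name): a dict with "vertical_fov" (degrees; the focal length in pixels is half the picture's height over the tangent of half this angle, whatever the lens; pixels are square), "cx", "cy" (the principal point, pixels), "k1" (the pictures are not rectified: a ray, as slopes to the right and down, at radius r is drawn at 1 + k1 r^2 times it, then the intrinsics apply), "rvec" (rotation vector, rad) and "tvec" (3), from world to camera coordinates, as OpenCV has them. Camera axes: x right, y down, z forward; pixel columns grow to the right and rows downward; lengths in m; the calibration is good to about 2 mm. A picture is of the moment at which its call begins. get_calibration takes no time and is no camera call.
A pose or a line that the arm cannot do raises robot.IKError and nothing moves.
- robot.job_done(): hands the job in; it is judged then, once.
The state is a dict: "time": time; "q": joint angles; "qvel": joint speeds; "joint_torque": joint torques, N m; "tool_pos": TCP position; "tcp_rot": TCP orientation; "ft_force": force on the tool from outside, world axes, zero at the start; "torque": the same for the moment, N m; "gripper_width": finger opening in m; "gripper_force": force on a finger pad.
Only numpy, scipy, OpenCV 4.12 (cv2) and the standard library are available. Lean on these libraries where they do the work, as an engineer would, in place of code of your own. Each camera call takes 0.05 s, during which the arm holds its last target. There are 200 camera calls.

## Task

Open the black parts tote: throw both sprung clips (orange tabs) fully off the lid's edges, working under the cream pipe rail without striking it, and only then take the lid off by its handle and lay it flat, right way up, in the middle of the blue pad. Set the lid down rather than dropping it, leave both clips thrown open, and leave the green tray, with the camera and screwdriver in it, alone.

Things in the scene. Friction and masses are not known exactly. Their poses are not given: they have to be found in the camera images.
- tote: Black open tote, fixed to the bench, 160 (x) by 140 (y) by 80 mm high, walls 4 mm. Origin: centre of its underside, on the bench. Its x axis runs from the near clip to the far clip (away from the robot), z up. Two camera bodies lie in foam inside, below 70 mm.
- lid: Loose dark grey lid, 0.2 to 0.45 kg, on the tote. Flange 166 (x) by 150 (y) by 6 mm; origin at the centre of the flange's underside (80 mm above the bench when on the tote), axes as the tote's. Below it a lip 146 by 126 mm, 8 mm deep, sits inside the tote with 3 mm play: lift straight up first; laid on a flat surface the origin is 8 mm above it.
- lid_grip (a point): Centre of the lid's grey handle bar, 30 mm above the lid's origin (110 mm above the bench when on the tote, 24 mm above the lid's top face). The bar is 70 mm long along the lid's x axis, 16 mm wide (y), 12 mm high, on a post at each end; 18 mm of free space under it, 46 mm long.
- clip_far (a joint): Hinge angle (rad) of the sprung steel clip on the tote's far edge: 0 = clipped, upright, hooked over the lid; 1.75 = fully thrown off, tab lying outwards. It turns about a line along tote y at tote x = +89 mm, 45 mm up, the top going outwards (+x). An over-centre spring holds it shut (4 to 5 N at the tab); past 0.4 rad it flies fully open by itself.
- clip_near (a joint): Hinge angle (rad) of the sprung steel clip on the tote's near (robot-side) edge: 0 = clipped, upright, hooked over the lid; 1.75 = fully thrown off, tab lying outwards. It turns about a line along tote y at tote x = -89 mm, 45 mm up, the top going outwards (-x). An over-centre spring holds it shut (4 to 5 N at the tab); past 0.4 rad it flies fully open by itself.
- clip_far_tab (a point): Middle of the inner (lid-side) face of the far clip's orange tab. Tab: upright plate 60 mm wide (tote y), 36 high, 4 thick; shut, it stands 91 to 127 mm above the bench, this point 109 mm up and 87 mm from the tote's centre. At its foot (88 to 92 mm up) a steel hook reaches 10 mm inwards over the lid. Push the tab outwards from the lid's side. Axes: the tote's when shut; they turn with the clip.
- clip_near_tab (a point): Middle of the inner (lid-side) face of the near clip's orange tab. Tab: upright plate 60 mm wide (tote y), 36 high, 4 thick; shut, it stands 91 to 127 mm above the bench, this point 109 mm up and 87 mm from the tote's centre. At its foot (88 to 92 mm up) a steel hook reaches 10 mm inwards over the lid. Push the tab outwards from the lid's side. Axes: the tote's when shut; they turn with the clip.
- rail: Fixed frame of cream pipe, 28 mm in diameter, standing astride beyond the tote's far end; origin on the bench below the rail's middle. The rail runs along this body's y axis (nearly parallel to the tote's), 500 mm long, posts with 60 mm feet at y = +-235 mm.
- rail_mid (a point): Middle of the rail's axis, 182 mm above the bench (pipe from 168 to 196 mm up). It stands 132 to 140 mm beyond the tote's centre, about 45 to 53 mm outside the far clip's tab, so an upright gripper's body would hit it at that clip: tilt the tool, fingers pointing outwards and down, hand towards the robot.
- pad: Flat blue pad fixed on the bench, 230 (x) by 210 (y) by 6 mm thick, left or right of the tote. Origin: centre of its underside; its top is 6 mm above the bench.
- tray: Bystander: loose green open tray, 200 by 150 by 45 mm high, on the other side of the tote from the pad. Origin: centre of its underside.
- camera: Bystander: black camera body 50 by 110 by 84 mm standing in the green tray. Origin: centre of its underside.
- driver: Bystander: loose screwdriver, 150 mm long, lying in the green tray beside the camera. Origin: under its middle.
Mind the look-alikes: they are no part of the job. Leave any pink or purple look-alike of the lid alone.

How it is judged:
By the outcome, as a careful person would: the job done as asked, in the order asked, and still so for the second after the job is handed in, with the robot touching nothing.
It also fails if it takes over 56 s, if anything falls off the work surface, if the arm or the gripper's body presses on something with over 40 N, if the wrist force passes 120 N, or if a joint passes its speed limit or range.

## Working session

There is one attempt and no reset: what is moved stays moved. The work goes in short steps, each a Python script; the robot and the scene stay as the last script left them, time stands still between calls to the robot, and variables do not carry over. Pictures are saved under pics/ and viewed, at most 10 in all, crops included, and the job is handed in when it is done.

```bash
mkdir -p pics; ls; python3 - <<'E'
from plant import robot
import cv2
for n in("top","side"):
    cv2.imwrite(f"pics/{n}0.png",robot.grab_frame(n)); print(n,robot.get_calibration(n))
o=robot.observe();print(o['time'],o['tool_pos'],o['tcp_rot'],o['gripper_width'])
E
```

```text
pics
top {'vertical_fov': 45.96594386848056, 'cx': 322.6338213764239, 'cy': 191.77849110300212, 'k1': -0.046109308366385104, 'rvec': array([ 2.14855409, -2.17181769,  0.12372554]), 'tvec': array([-0.00205957,  0.48398232,  1.59429784])}
side {'vertical_fov': 43.604059019987474, 'cx': 313.8783793344458, 'cy': 200.98026181222212, 'k1': -0.07735162562452982, 'rvec': array([ 2.44768   , -0.19742583,  0.08880087]), 'tvec': array([-0.46056992,  0.13446397,  1.53730997])}
0.1 [ 0.26944788 -0.53587273  0.30319766] [-1.79934006e+02 -1.63338419e-02  2.66877533e+01] 0.08536286494437384
```

View pics/top0.png

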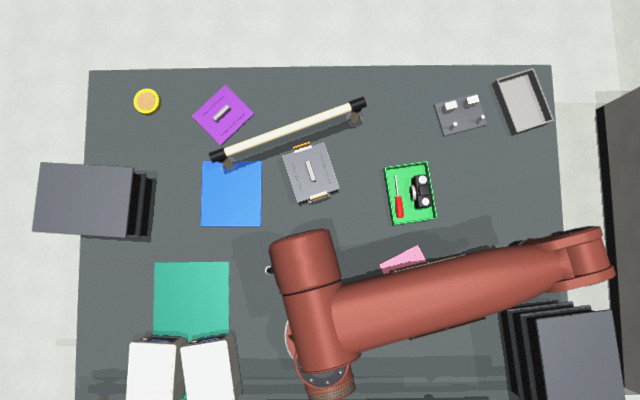

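View pics/side0.png

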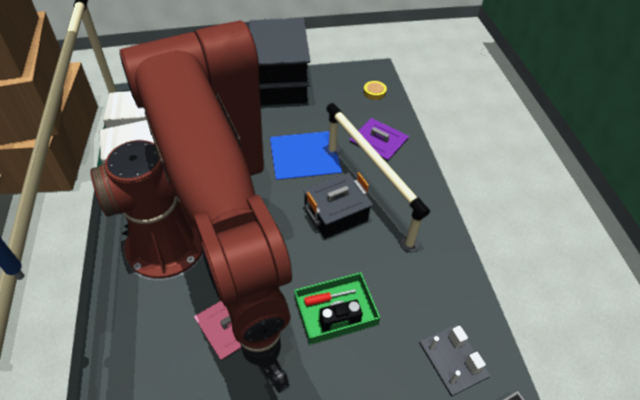

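The top view shows the lid at about (310,172), the far clip at (302,147), the near clip at (317,196), the rail from (218,155) to (358,103), and the blue pad centred near (231,194). I'll enlarge both views to read them more closely.

```bash
python3 - <<'E'
import cv2
t=cv2.imread("pics/top0.png")[90:235,190:375]; cv2.imwrite("pics/tc.png",cv2.resize(t,None,fx=4,fy=4,interpolation=cv2.INTER_CUBIC))
t=cv2.imread("pics/side0.png")[95:245,260:440]; cv2.imwrite("pics/sc.png",cv2.resize(t,None,fx=4,fy=4,interpolation=cv2.INTER_CUBIC))
E
```

```text
(no output)
```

View pics/tc.png

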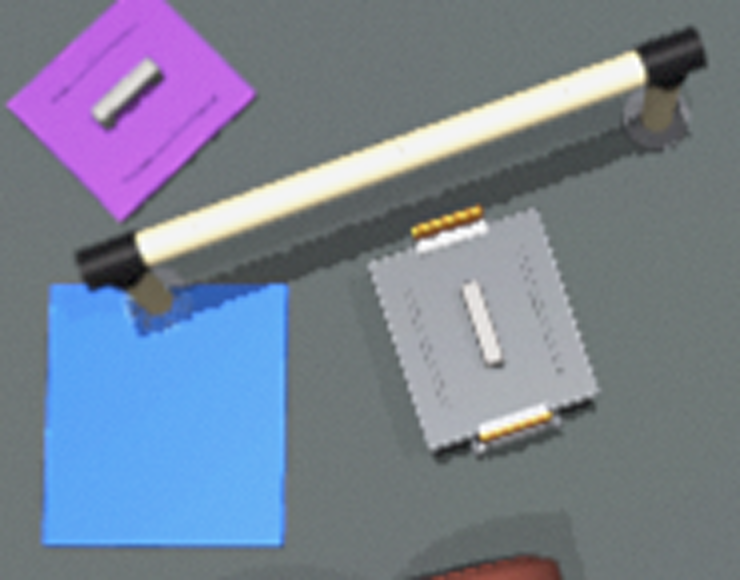

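View pics/sc.png

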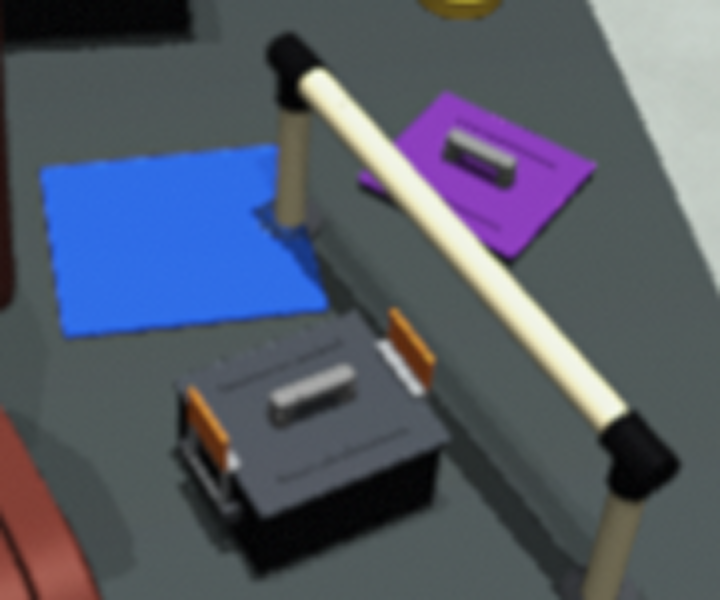

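In the top crop, the lid corners are at (372,263), (537,209), (598,393) and (437,448), and the handle runs (468,281)–(493,363). The pad corners are at (50,284), (288,284), (284,546) and (43,546). The rail axis runs (140,247)–(642,68), and a rail post stands close to the pad's far right corner. Next I'll fit poses from both views.

```bash
cat > h.py <<'E'
import numpy as np,cv2
from scipy.optimize import least_squares
from scipy.spatial.transform import Rotation as R
from plant import robot
def proj(n,P):
    c=robot.get_calibration(n);f=200/np.tan(np.radians(c['vertical_fov']/2))
    K=np.array([[f,0,c['cx']],[0,f,c['cy']],[0,0,1]])
    return cv2.projectPoints(np.float64(P).reshape(-1,1,3),c['rvec'],c['tvec'],K,np.array([c['k1'],0,0,0,0.]))[0][:,0]
def fit(obs,x0):  # obs: (cam, local pt, pixel)
    def res(p):
        c,s=np.cos(p[2]),np.sin(p[2]);out=[]
        for n in("top","side"):
            o=[q for q in obs if q[0]==n]
            if not o: continue
            L=np.array([q[1] for q in o],float);W=np.c_[p[0]+c*L[:,0]-s*L[:,1],p[1]+s*L[:,0]+c*L[:,1],L[:,2]]
            out.append((proj(n,W)-np.array([q[2] for q in o])).ravel())
        return np.concatenate(out)
    r=least_squares(res,x0,loss='soft_l1');return r.x,res(r.x).reshape(-1,2)
T=lambda a,b:((a+.5)/4-.5+190,(b+.5)/4-.5+90)
S=lambda a,b:((a+.5)/4-.5+260,(b+.5)/4-.5+95)
E
python3 - <<'E'
from h import *
np.set_printoptions(precision=4,suppress=True)
a,b,z=.083,.075,.086
lid=[("top",(a,b,z),T(372,263)),("top",(a,-b,z),T(537,209)),("top",(-a,-b,z),T(598,393)),("top",(-a,b,z),T(437,448)),
("side",(-a,-b,z),S(262,515)),("side",(a,-b,z),S(450,438)),("side",(a,b,z),S(350,313)),("side",(-a,b,z),S(178,382)),
("top",(.035,0,.116),T(469,283)),("top",(-.035,0,.116),T(493,362))]
p,r=fit(lid,[.6,0,.2]);print("tote",p[:2],np.degrees(p[2]),np.abs(r).max(),np.round(r,1).tolist())
a,b,z=.115,.105,.006
pad=[("top",(a,b,z),T(49,284)),("top",(a,-b,z),T(288,284)),("top",(-a,-b,z),T(283,547)),("top",(-a,b,z),T(42,546)),
("side",(-a,b,z),S(42,170)),("side",(-a,-b,z),S(65,336)),("side",(a,-b,z),S(328,305))]
p2,r2=fit(pad,[.6,.2,0]);print("pad",p2[:2],np.degrees(p2[2]),np.round(r2,1).tolist())
rl=[("top",(0,.25,.182),T(82,268)),("top",(0,-.25,.182),T(702,45)),("side",(0,.25,.182),S(272,43)),("side",(0,-.25,.182),S(675,470))]
p3,r3=fit(rl,[.75,0,.3]);print("rail",p3[:2],np.degrees(p3[2]),np.round(r3,1).tolist())
c,s=np.cos(p[2]),np.sin(p[2]);d=p3[:2]-p[:2];print("rail in tote",c*d[0]+s*d[1],-s*d[0]+c*d[1])
E
```

```text
tote [0.5453 0.0334] 17.900179494247517 2.294931730515657 [[-1.5, 0.1], [-0.3, -0.4], [0.4, 0.1], [-2.3, 0.6], [-0.3, -0.2], [0.4, 0.1], [0.1, 1.1], [0.6, 0.8], [1.3, -0.0], [-1.5, 0.2]]
pad [0.4858 0.3143] -0.6495723854834976 [[-0.0, -0.0], [-0.5, -0.1], [-0.3, -0.4], [-0.3, -0.3], [-0.5, 0.1], [-0.3, 0.6], [0.1, 1.4]]
rail [0.6691 0.1013] 20.736264848062255 [[3.4, 0.2], [-4.3, -0.3], [3.9, 4.3], [-4.0, -0.6]]
rail in tote 0.13875738327342393 0.026566481575430775
```

```bash
cat >> h.py <<'E'
C=np.array([.5453,.0334]);YAW=17.9
def W(x,y,z): # tote -> world
    c,s=np.cos(np.radians(YAW)),np.sin(np.radians(YAW));return np.array([C[0]+c*x-s*y,C[1]+s*x+c*y,z])
def rpy(t,yaw=YAW): return (R.from_euler('z',yaw,degrees=True)*R.from_euler('y',-t,degrees=True)*R.from_euler('x',180,degrees=True)).as_euler('xyz',degrees=True)
def tcp(x,y,z,t,reach=.073): # TCP for a tip centre given in tote frame, tool tilted t outwards (+x)
    a=np.radians(t);return W(x-reach*np.sin(a),y,z+reach*np.cos(a))
def st(*k):
    o=robot.observe();print(round(o['time'],2),np.round(o['tool_pos'],4),np.round(o['tcp_rot'],1),np.round(o['ft_force'],1),round(o['gripper_width'],4))
E
python3 - <<'E'
from h import *
print(robot.tip_reach)
for n,f,o in(("top",T,0),):
    p=proj(n,[W(.089,.03,.127),W(.089,-.03,.127),W(-.089,.03,.127),W(-.089,-.03,.127)]);print(((p-[190,90])*4).round().tolist(),"seen far (412,232)-(482,210), near (480,438)-(550,410)")
for a in [(-.060,0,.106,0),(-.060,0,.16,0),(.055,0,.16,45),(.055,0,.112,45),(.122,0,.106,45),(0,0,.2,0)]:
    print(a,robot.ik(tcp(*a),rpy(a[3])))
for yw in(90,-90): print(yw,robot.ik([.476,.314,.12],rpy(0,yw)),robot.ik([.44,.17,.22],rpy(0,yw)))
E
```

```text
0.0726
[[410.0, 228.0], [480.0, 205.0], [479.0, 434.0], [549.0, 410.0]] seen far (412,232)-(482,210), near (480,438)-(550,410)
(-0.06, 0, 0.106, 0) [-13.63204713 -13.05312173 -25.7168439   77.33627784   0.
 148.46795287]
(-0.06, 0, 0.16, 0) [-13.63204713 -13.90958089 -20.82523792  83.08434297   0.
 148.46795287]
(0.055, 0, 0.16, 45) None
(0.055, 0, 0.112, 45) None
(0.122, 0, 0.106, 45) [-15.8586053  -32.46294817 -53.30108529  29.42219635  23.13729584
 154.70330441]
(0, 0, 0.2, 0) [-10.21765656  -3.66670079  -7.38644049  86.2802603    0.
 151.88234344]
90 [ 20.27480088   3.72195731 -16.0382712   70.23977149   0.
 110.27480088] [  5.17751636 -16.90664527 -24.68576815  82.22087712   0.
  95.17751636]
-90 [ 20.27480088   3.72195731 -16.0382712   70.23977149   0.
 -69.72519912] [  5.17751636 -16.90664527 -24.68576815  82.22087712   0.
 -84.82248364]
```

```bash
python3 - <<'E'
from h import *
for t in(30,33,36,39,42,45,48):
    print(t,[(x,z) for x,z in [(.05,.16),(.06,.14),(.06,.112),(.066,.112),(.072,.112),(.08,.112),(.1,.11),(.116,.106)] if robot.ik(tcp(x,0,z,t),rpy(t)) is not None])
E
```

```text
30 [(0.05, 0.16), (0.06, 0.14), (0.06, 0.112), (0.066, 0.112), (0.072, 0.112), (0.08, 0.112), (0.1, 0.11), (0.116, 0.106)]
33 [(0.05, 0.16), (0.06, 0.14), (0.06, 0.112), (0.066, 0.112), (0.072, 0.112), (0.08, 0.112), (0.1, 0.11), (0.116, 0.106)]
36 [(0.05, 0.16), (0.06, 0.14), (0.06, 0.112), (0.066, 0.112), (0.072, 0.112), (0.08, 0.112), (0.1, 0.11), (0.116, 0.106)]
39 [(0.05, 0.16), (0.06, 0.14), (0.06, 0.112), (0.066, 0.112), (0.072, 0.112), (0.08, 0.112), (0.1, 0.11), (0.116, 0.106)]
42 [(0.06, 0.14), (0.06, 0.112), (0.066, 0.112), (0.072, 0.112), (0.08, 0.112), (0.1, 0.11), (0.116, 0.106)]
45 [(0.066, 0.112), (0.072, 0.112), (0.08, 0.112), (0.1, 0.11), (0.116, 0.106)]
48 [(0.1, 0.11), (0.116, 0.106)]
```

```bash
python3 - <<'E'
from h import *
robot.set_gripper(0.0);st()
robot.move_pose(tcp(-.058,0,.17,0),rpy(0));st()
print(robot.line_to(tcp(-.058,0,.106,0),vel=.12,guard=6));st()
cv2.imwrite("pics/side1.png",robot.grab_frame("side")[130:280,280:460])
robot.line_to(tcp(-.118,0,.106,0),vel=.12);st()
robot.line_to(tcp(-.118,0,.19,0),vel=.2)
robot.line_to(tcp(-.03,0,.19,0),vel=.25);st()
im=cv2.resize(robot.grab_frame("side")[130:280,260:440],None,fx=3,fy=3,interpolation=cv2.INTER_CUBIC)
im2=cv2.resize(cv2.imread("pics/side1.png")[:,:],None,fx=2,fy=2)
cv2.imwrite("pics/s2.png",np.vstack([im,np.pad(im2,((0,0),(0,im.shape[1]-im2.shape[1]),(0,0)))])[:600*2][:750]); 
cv2.imwrite("pics/s2.png",cv2.resize(cv2.imread("pics/s2.png"),None,fx=.8,fy=.8))
E
```

```text
0.87 [ 0.2695 -0.5361  0.304 ] [180.    0.   26.7] [-0.1  0.2  0.1] 0.0001
3.01 [0.4903 0.0149 0.2431] [180.   -0.   17.9] [ 0.5 -0.3 -0.3] -0.0001
False
3.69 [0.4903 0.0154 0.1795] [180.   -0.   17.9] [0.2 0.1 0.4] 0.0001
4.39 [ 0.4336 -0.003   0.1796] [ 1.80e+02 -1.00e-01  1.79e+01] [ 0.2  0.2 -0.4] 0.0
5.46 [0.5162 0.0246 0.2611] [-179.9    0.2   17.9] [-0.4  0.  -0.4] 0.0001
```

View pics/s2.png

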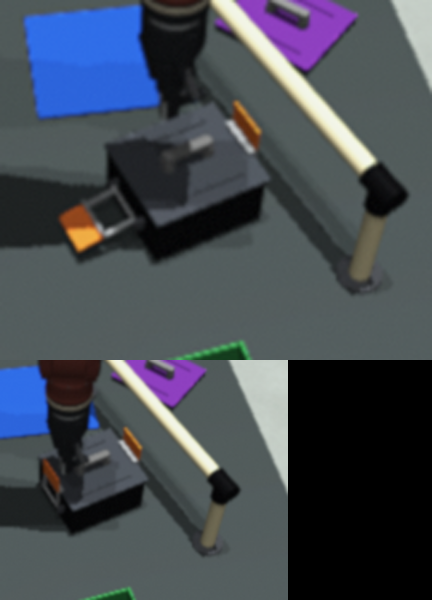

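The near clip is thrown open, with its tab lying outwards at about (80,225) in the crop. The far clip is still shut at (247,122). I'll do the far clip next, with the tool tilted.

```bash
python3 - <<'E'
from h import *
t=39
robot.move_pose(tcp(.045,0,.165,t),rpy(t));st()
print(robot.line_to(tcp(.064,0,.111,t),vel=.1,guard=6));st()
print(robot.line_to(tcp(.116,0,.106,t),vel=.12));st()
robot.line_to(tcp(.06,0,.125,t),vel=.15)
robot.line_to(tcp(.03,0,.18,t),vel=.2);st()
cv2.imwrite("pics/s3.png",cv2.resize(robot.grab_frame("side")[130:280,260:440],None,fx=3,fy=3,interpolation=cv2.INTER_CUBIC))
E
```

```text
6.38 [0.5443 0.0328 0.2224] [179.9 -39.   17.9] [0.3 0.4 0.5] -0.0001
False
7.11 [0.5627 0.039  0.1683] [180.  -39.   17.9] [ 0.4  0.1 -0.4] 0.0003
False
7.69 [0.6118 0.0549 0.163 ] [-180.   -39.    17.9] [-0.9 -0.5  0.1] -0.0Traceback (most recent call last):
  File "<stdin>", line 7, in <module>
plant.IKError: the arm cannot follow that straight line within its joint ranges
```

```bash
python3 - <<'E'
from h import *
st()
robot.line_to(tcp(.047,0,.16,39),vel=.2);st()
cv2.imwrite("pics/s3.png",cv2.resize(robot.grab_frame("side")[130:280,260:440],None,fx=3,fy=3,interpolation=cv2.INTER_CUBIC))
E
```

```text
8.23 [0.559  0.0373 0.1825] [179.9 -39.1  17.9] [-0.   0.1 -0.3] -0.0
8.57 [0.5471 0.0336 0.2178] [179.9 -39.1  18. ] [ 0.4 -0.7 -0.9] 0.0002
```

View pics/s3.png

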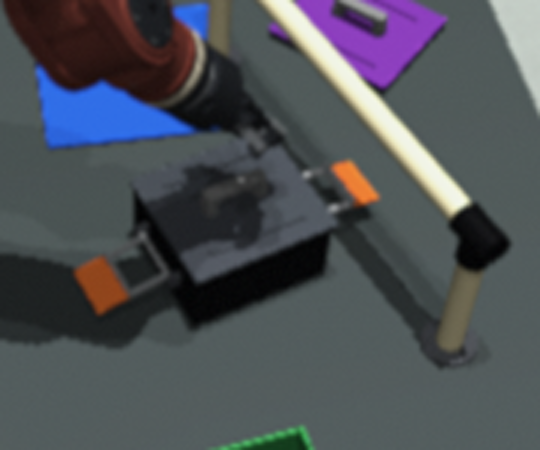

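Both clips are thrown open: near tab at (100,285), far tab at (355,183). Next is the lid.

```bash
python3 - <<'E'
from h import *
robot.move_pose(W(0,0,.245),rpy(0)); robot.set_gripper(.05);st()
print(robot.line_to(W(0,0,.166),vel=.1,guard=8));st()
robot.set_gripper(0.0);st();print(robot.observe()['gripper_force'])
robot.line_to(W(0,0,.176),vel=.03);st()
robot.line_to(W(0,0,.225),vel=.1);st()
cv2.imwrite("pics/s4.png",cv2.resize(robot.grab_frame("side")[100:250,240:440],None,fx=3,fy=3,interpolation=cv2.INTER_CUBIC))
E
```

```text
10.12 [0.5453 0.0333 0.2451] [180.   -0.   17.9] [ 0.4 -0.4 -0. ] 0.05
False
11.06 [0.5457 0.0333 0.1667] [ 1.80e+02 -1.00e-01  1.79e+01] [-0.1  0.2  0.4] 0.05
11.46 [0.5457 0.0333 0.1668] [ 1.80e+02 -1.00e-01  1.79e+01] [-1.  -0.2  5.4] 0.0147
59.34520661830902
11.94 [0.5453 0.0334 0.1759] [-180.     0.    17.9] [-0.4 -0.2 -2.7] 0.0146
12.58 [0.5452 0.0334 0.2246] [-180.     0.    17.9] [ 0.3  0.3 -2.5] 0.0148
```

View pics/s4.png

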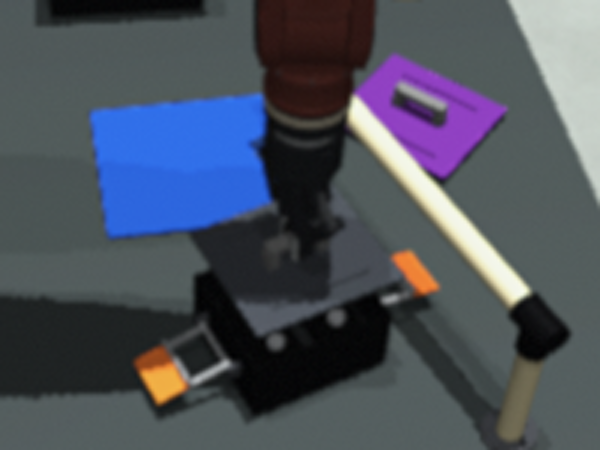

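The lid is held level above the tote and both clips are still open. Now I'll carry it over, turning it a quarter turn on the way so it clears the rail's foot.

```bash
python3 - <<'E'
from h import *
robot.line_to([.44,.16,.225],vel=.12,rotation=rpy(0,90));st()
robot.line_to([.476,.314,.20],vel=.15);st()
robot.line_to([.476,.314,.112],vel=.12);robot.pause(.2);st()
print(robot.line_to([.476,.314,.098],vel=.02,guard=4));st()
cv2.imwrite("pics/s5.png",np.vstack([cv2.resize(robot.grab_frame("side")[110:210,230:410],None,fx=3,fy=3,interpolation=cv2.INTER_CUBIC),cv2.resize(robot.grab_frame("top")[130:230,170:350],None,fx=3,fy=3,interpolation=cv2.INTER_CUBIC)]))
E
```

```text
14.16 [0.4402 0.1598 0.2249] [-180.     0.    89.9] [-0.3 -0.2 -3.4] 0.0145
15.38 [0.476  0.3135 0.2001] [-180.    0.   90.] [ 0.5  0.2 -2.2] 0.0149
16.46 [0.4765 0.3142 0.1129] [179.9  -0.   90. ] [ 0.1  1.2 -3.1] 0.0149
True
17.02 [0.4758 0.314  0.1008] [-180.    0.   90.] [-0.9  0.3  4.6] 0.0143
```

View pics/s5.png

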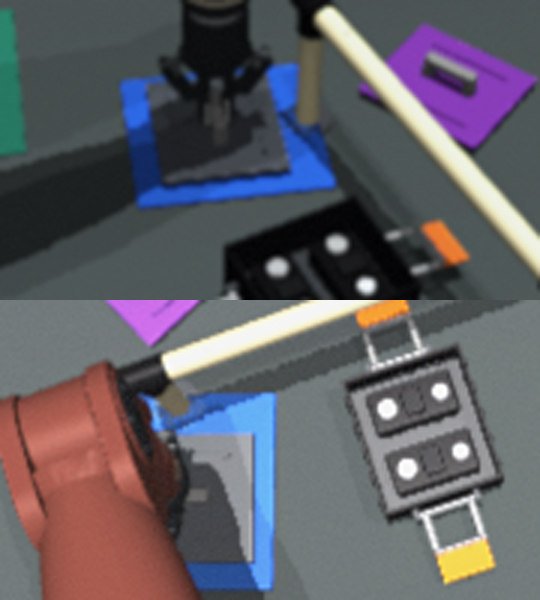

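The lid made contact at the expected height (TCP 0.101 m), level and clear of the rail's foot. I'll release it and back off.

```bash
python3 - <<'E'
from h import *
robot.set_gripper(.04);robot.pause(.2)
robot.line_to([.476,.314,.22],vel=.12)
robot.line_to([.42,.12,.28],vel=.3)
robot.move_pose([.40,-.10,.32],rpy(0,30));robot.pause(.3);st()
cv2.imwrite("pics/s6.png",np.vstack([cv2.resize(robot.grab_frame("side")[110:210,230:410],None,fx=3,fy=3,interpolation=cv2.INTER_CUBIC),cv2.resize(robot.grab_frame("top")[130:230,190:370],None,fx=3,fy=3,interpolation=cv2.INTER_CUBIC)]))
E
```

```text
20.88 [ 0.4002 -0.0992  0.3198] [-180.     0.    30.1] [ 0.5 -0.7  0.1] 0.04
```

View pics/s6.png

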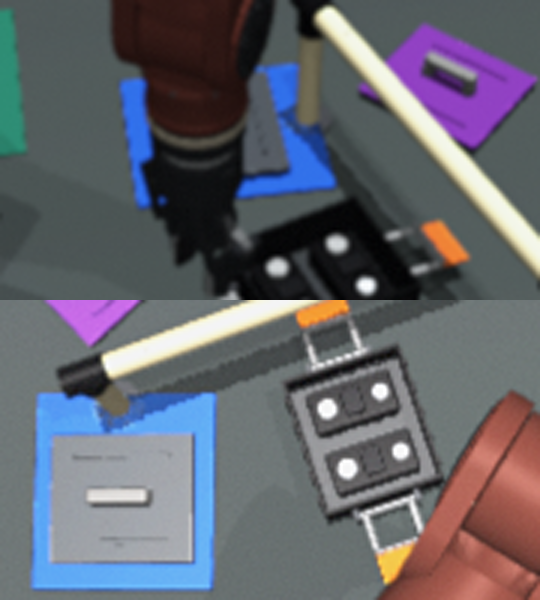

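The lid lies flat on the pad, right way up, about 1 cm off centre towards the robot so that it clears the rail's foot. Both clips are open and the robot is clear, so I'll hand in.

```bash
python3 -c "
from plant import robot
print(robot.job_done())"
```

```text
the job is handed in; nothing more can be done
None
```

I threw both clips open, then laid the lid flat and right way up on the blue pad, about 1 cm off its middle to clear the rail's foot; the job was handed in at about 21 s and no verdict came back.

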